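# Post the underweight carton into the reject box and close its shutter

### The arm

A 7-joint arm with a two-finger parallel gripper is mounted at the origin on a cart in front of the work surface, level with it; the furniture and walls round the work are solid. World frame = base frame: x ahead of the robot, y to its left, z up, the work surface at z = 0. Lengths are in m, angles in rad, forces in N, time in s.
With the tool pointing down it reaches from about 0.4 to 0.85 m from the base axis. Payload 10.4 kg.
Tool frame: the origin (TCP) lies midway between the tips of the shut fingers; the grasp point (between the pads) lies 19 mm behind it; z points along the fingers, y is the line along which they close (so a half turn about z gives the same grasp; the last joint's range is limited). The gripper opens to 87 mm and grips with 3 to 60 N. Pads are 19 mm wide; open, the fingers measure 117 mm over their backs; the gripper's body (75 mm by 190 mm) begins 51 mm behind the grasp point.
Start: joints at [1.172, 0.332, -0.065, 1.46, 0.022, 1.35, -0.088], TCP at [0.229, -0.581, 0.223] pointing down, gripper open.
Joint ranges: [-2.6, 2.6], [-0.5, 2.12], [-1.47, 1.34], [0.16, 2.42], [-1.27, 4.41], [0.06, 2.06], [-2.6, 2.6]. Speed limits (rad/s): [2.22, 2.22, 2.79, 2.79, 3.14, 3.14, 3.14].

### API

Orientations are given as a unit quaternion [x, y, z, w].
In Python, from bench import r gives the robot as it stands.
- The arm moves only by the tool arm_command, never from a script. Its argument "moves" is one flat list of numbers, 4 for each row, row after row: the shift along the tool's x, y, z in cm, then the turn about the tool's z in degrees. A call has 1 to 12 rows; each row shifts and turns the commanded pose from where the row before left it, along the tool's axes as they then stand; what a row does not reach is not made up. A row lasts 1/12 s, in which the tool goes at most 41.7 mm and 7.16 degrees, less where a joint would pass 70% of its speed; a pose out of reach is approached as far as the arm can. A call with a gripper value outside its range is refused whole. "fingers" is the opening in per cent of the stroke, from 0 (shut) to 100 (fully open), set as the call begins (left out, the last holds). The fingers move at their own pace and stop on an object; "squeeze" is the grip in N (left out, the last holds). Time passes only in rows, so rows that do not move let the fingers close. It gives the time, the measured TCP pose, the force, the opening and the grip force at its end, in the units of the state.
- r.read_state(): the state, without advancing time (a new reading comes with each control period).
- r.camera(name): name is "side" or "top"; returns the picture (420x560x3 uint8, red, green, blue); there is no depth.
- r.camera_info(name): a dict with "fx", "fy", "cx", "cy" (pixels), "k1" (the pictures are not rectified: a ray, as slopes to the right and down, at radius r is drawn at 1 + k1 r^2 times it, then the intrinsics apply), "origin" and "attitude" of the camera in the world. Camera axes: x right, y up, looking along -z (the intrinsics and any distortion apply to the point x, -y, -z); pixel columns grow to the right and rows downward; lengths in m; the calibration is good to about 2 mm. A picture is of the moment at which its call begins. camera_info takes no time and is no camera call.
- r.close_job(): hands the job in; it is judged then, once.
The state is a dict: "time": time; "joint_positions": joint angles; "joint_vel": joint speeds; "joint_torque": joint torques, N m; "ee_pos": TCP position; "eef_rot": TCP orientation; "ft_force": force on the tool from outside, world axes, zero at the start; "torque": the same for the moment, N m; "width": finger opening in m; "grip_force": force on a finger pad.
Only numpy, scipy, OpenCV 4.12 (cv2) and the standard library are available. Lean on these libraries where they do the work, as an engineer would, in place of code of your own. Each camera call takes 0.05 s, during which the arm holds its last target. There are 200 camera calls.

### The job

The carton standing on the scale has failed its weight check: post it through the sprung flap of the reject box, the carton itself pushing the flap in, until it has dropped right inside and the flap has swung fully shut behind it. Then slide the shutter all the way up over the flap so that nobody can get the reject out. Leave the other carton, the cutter and the marker where they are, and do not press hard on the box.

Things in the scene. Friction and masses are not known exactly. Their poses are not given: they have to be found in the camera images.
- carton: The failed folding carton, a closed box 38 mm thick (its x), 122 mm long (its y), 82 mm high (its z), about 60 g; origin at the centre of its underside. It starts upright on the pan of the fixed counting scale (pan top 51 mm above the table, carton top about 133 mm). Take it across the 38 mm, close to its upper edge. The scale's 72 mm high display lies on the robot's side of it.
- carton_mid (a point): Centre of the failed carton's volume, 41 mm above its underside; axes as the carton's.
- reject_box: Reject box: fixed, hollow, grey sheet metal, 230 mm deep (x), 220 wide (y), 246 high. Origin: on its underside, on its middle line, 75 mm behind its front wall; +x from front to back, z up. Front wall 140 mm high; from its top a flat face 165 mm long slopes up and back, 40 degrees from level, to the flat top. The face bears the mouth and, below it, the parked shutter. Inner floor at 11 mm.
- mouth (a point): Centre of the posting mouth, on the sloping face's surface (box x 0.0024, y 0, z 0.205); axes as the box's. Opening 46 mm along the slope, 136 mm along box y. A part goes in square to the face, along box direction (0.643, 0, -0.766), 40 degrees off vertical, the carton's 122 mm along box y, its 38 mm along the slope. Its edges are 8 mm deep, so a carton held upright does not go in.
- flap (a joint): Angle of the flap, rad: 0 shut, 1.7 swung fully in. Steel sheet 130 x 54 mm just behind the mouth, hinged at the mouth's upper edge, swings inwards; a spring drives it shut (0.5 N at the free edge). It can grip a carton left part-way in; follow through with closed fingers (these fit the mouth; fingers round a carton do not) till its trailing end is about 30 mm below the face.
- shutter (a joint): Position of the shutter, m: 0 parked below the mouth, 0.060 fully up over the mouth. A steel plate 60 mm long, 148 mm wide, 3.5 mm high on the face, sliding up the slope (box direction (0.766, 0, 0.643)) in two guides against 2 to 4 N; it stays where it is left. It starts parked, up to 5 mm from 0, clear of the mouth.
- shutter_grip (a point): Centre of the shutter's black bar handle on its lower end: 60 mm along box y, 12 mm thick along the slope, its top 26 mm above the sloping face, this point 16 mm above that face. Parked, it lies about 77 mm down the slope from the mouth's centre and 24 mm up from the face's lower edge. Pinch it, or push it up the slope from below.
- passed_carton: Another closed carton of the same kind (38 x 122 x 82 mm) that has passed; it stands on the table to the robot's right. Origin at the centre of its underside. A bystander.
- cutter: Yellow carton cutter, 143 x 31 x 18 mm, lying on the table. Origin at the centre of its underside. A bystander.
- marker: Capped black and white marker, 128 x 16 x 18 mm, lying on the table. Origin at the centre of its underside. A bystander.

How it is judged:
On the way, in this order (a step that is already met when the one before it is completed fails the run):
1. the carton is in the mouth and holds the flap open (value of joint flap above 0.8 rad and distance between carton_mid and mouth below 0.06 m), for 0.1 s.
2. the carton lies inside the box and the flap has shut (x of carton_mid in the frame of reject_box between -0.065 and 0.145 m and y of carton_mid in the frame of reject_box between -0.1 and 0.1 m and z of carton_mid in the frame of reject_box below 0.11 m and value of joint flap below 0.08 rad), for 0.2 s.
3. the shutter covers the mouth (value of joint shutter above 0.055 m), for 0.1 s.
At the end, for the whole second after the job is handed in: The carton lies at rest inside the reject box (its centre within the walls and less than 110 mm above the table), the flap is shut (under 0.08 rad) and the shutter is up (within 5 mm of its end) (all of step 2 and value of joint shutter above 0.055 m and linear speed of carton below 0.02 m/s); the robot touches nothing.
It fails at once if the passed carton, the cutter or the marker is moved more than 30 mm (distance of any of passed_carton, cutter, marker from where it was at the start of the episode above 0.03 m).
It fails at once if the reject box is pressed with more than 40 N (contact force between reject_box and anything else above 40 N).
It also fails if it takes over 54 s, if anything falls off the work surface, if the arm or the gripper's body presses on something with over 40 N, if the wrist force passes 120 N, or if a joint passes its speed limit or range.

## Working session

There is one attempt and no reset: what is moved stays moved. The work goes in short steps, Python scripts to look and compute and a tool call to move; the robot and the scene stay as the last step left them, time stands still between calls to the robot, and variables do not carry over. Pictures are saved under pics/ and viewed, at most 10 in all, crops included, and the job is handed in when it is done.

Besides the shell and the picture viewer there is one more tool, called as name(argument=value, ...) on one line, values as JSON. arm_command: Moves the arm, as the interface text tells. Its arguments: {"type":"object","properties":{"moves":{"type":"array"},"fingers":{"type":"number"},"squeeze":{"type":"number"}},"required":["moves"]}

```bash
mkdir -p pics; ls; python3 - <<'E'
from bench import r
import cv2
for n in ("side","top"):
    im=r.camera(n); cv2.imwrite(f"pics/{n}0.png",im[:,:,::-1]); print(n,r.camera_info(n))
s=r.read_state(); print(s)
E
```

```text
pics
side {'fx': 455.1522920040102, 'fy': 455.1522920040102, 'cx': 285.05150708028424, 'cy': 212.5927814070756, 'k1': -0.11450974146624522, 'origin': array([0.1994474 , 1.05437494, 0.97118824]), 'attitude': array([-0.05662692,  0.42249496,  0.89591262, -0.12502793])}
top {'fx': 383.0661971779178, 'fy': 383.0661971779178, 'cx': 276.49423593192097, 'cy': 214.34161577814092, 'k1': 0.00817113256662345, 'origin': array([0.37214572, 0.06690868, 0.97607921]), 'attitude': array([-0.05608759,  0.03904858,  0.70792672, -0.70297166])}
{'time': 0.1, 'joint_positions': array([ 1.17240467,  0.3327951 , -0.06470371,  1.46083858,  0.02162019,
        1.34990145, -0.08847862]), 'joint_vel': array([ 0.00104456, -0.00314802,  0.00015641, -0.00273437,  0.0008708 ,
        0.0011291 ,  0.00078736]), 'joint_torque': array([ 2.54429353e-03, -6.24549580e+01,  2.53846723e-02, -3.90717030e+01,
       -6.13815011e-02,  3.66809475e-02,  6.45781711e-05]), 'ee_pos': array([ 0.22924918, -0.58107386,  0.22185095]), 'eef_rot': array([ 9.82394765e-01,  1.86815786e-01, -1.52783599e-04, -6.04151508e-04]), 'ft_force': array([ 0.15100338, -0.180767  , -0.39977141]), 'torque': array([ 0.01486127, -0.03337451,  0.00201975]), 'grip_force': 0.0, 'width': 0.08729475993120495}
```

View pics/side0.png

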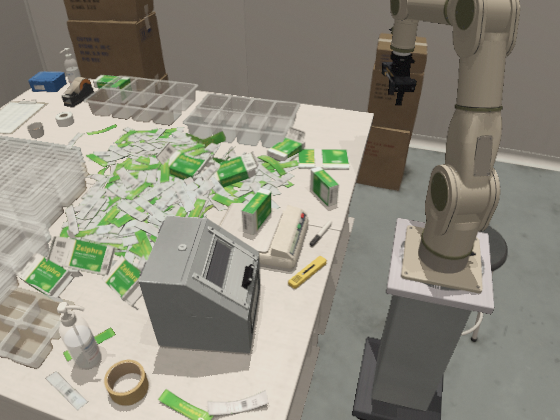

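View pics/top0.png

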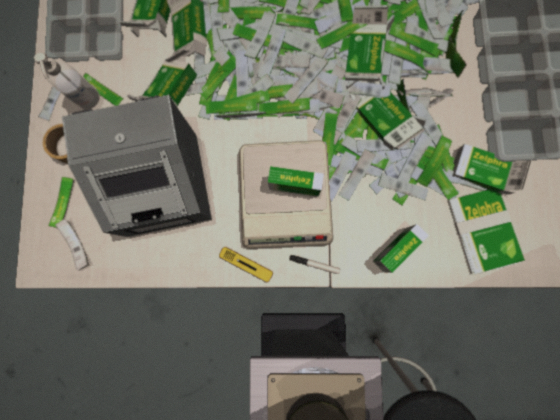

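The side view shows the box at about (205,285), the failed carton at (257,210) on the scale, the passed carton at (323,186), the cutter at (308,271) and the marker at (320,234). The top view shows the box at about (138,165), the mouth at (134,180), the handle at (147,215), and the carton at (295,180). I'll enlarge both.

```bash
python3 - <<'E'
import cv2
t=cv2.imread("pics/top0.png")[90:245,60:335]; s=cv2.imread("pics/side0.png")[180:355,135:315]
cv2.imwrite("pics/t1.png",cv2.resize(t,None,fx=2.9,fy=2.9,interpolation=cv2.INTER_CUBIC))
cv2.imwrite("pics/s1.png",cv2.resize(s,None,fx=3.4,fy=3.4,interpolation=cv2.INTER_CUBIC))
E
```

```text
(no output)
```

View pics/t1.png

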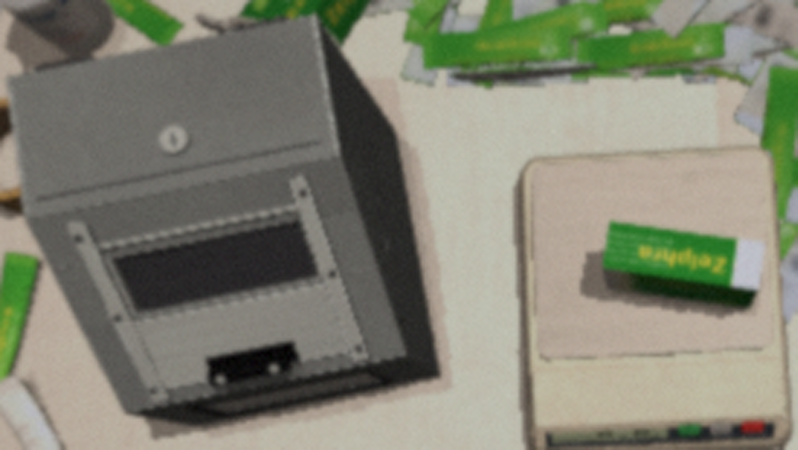

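View pics/s1.png

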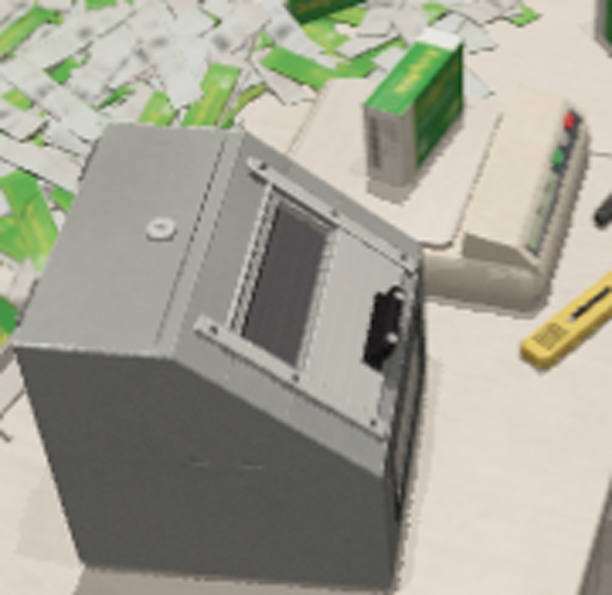

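The enlarged views show the mouth's dark opening, the guide screws, the ridge corners, the handle and the carton's four top corners in both pictures. I'll triangulate these.

```bash
cat > h.py <<'E'
import numpy as np, cv2
from bench import r
from scipy.spatial.transform import Rotation as R
def ray(n,px):
    c=r.camera_info(n); K=np.array([[c['fx'],0,c['cx']],[0,c['fy'],c['cy']],[0,0,1]])
    u=cv2.undistortPoints(np.array(px,float).reshape(-1,1,2),K,np.array([c['k1'],0,0,0,0]))[:,0]
    d=np.c_[u[:,0],-u[:,1],-np.ones(len(u))]
    d=R.from_quat(c['attitude']).apply(d/np.linalg.norm(d,axis=1)[:,None])
    return c['origin'],d
def tri(pt,ps):
    o1,d1=ray('top',pt);o2,d2=ray('side',ps);out=[];g=[]
    for a,b in zip(d1,d2):
        t=np.linalg.lstsq(np.c_[a,-b],o2-o1,rcond=None)[0]
        p,q=o1+t[0]*a,o2+t[1]*b; out.append((p+q)/2);g.append(np.linalg.norm(p-q))
    return np.array(out),np.array(g)
def plane(n,px,z):
    o,d=ray(n,px); return o+d*((z-o[2])/d[:,2])[:,None]
def proj(n,P):
    c=r.camera_info(n); q=R.from_quat(c['attitude']).inv().apply(np.atleast_2d(P)-c['origin'])
    u=np.c_[q[:,0]/-q[:,2],-q[:,1]/-q[:,2]]; u*=1+c['k1']*(u**2).sum(1)[:,None]
    return u*[c['fx'],c['fy']]+[c['cx'],c['cy']]
E
python3 - <<'E'
from h import *
np.set_printoptions(precision=4,suppress=True)
T=lambda p:(np.array(p)+.5)/2.9-.5+[60,90]
S=lambda p:(np.array(p)+.5)/3.4-.5+[135,180]
names=['m++','m+-','m--','m-+','gUL','gLL','gUR','gLR','gML','gMR','rb-','rb+','rf-','rf+','ca','cb','cc','cd','hand-','hand+']
t=[(112,258),(303,222),(320,275),(137,312),(78,232),(157,393),(300,190),(362,350),(118,317),(332,272),(318,17),(10,78),(340,155),(28,215),(608,222),(604,272),(757,292),(763,242),(296,345),(208,358)]
s=[(242,343),(278,203),(332,226),(297,365),(212,328),(372,423),(262,172),(408,262),(295,378),(333,214),(108,125),(18,347),(238,130),(178,357),(365,105),(407,117),(463,38),(421,28),(395,288),(372,347)]
P,g=tri(T(t),S(s))
for n,p,e in zip(names,P,g): print(n,p,round(e,4))
D=dict(zip(names,P))
for a,b in [('m++','m+-'),('m-+','m--'),('gUL','gUR'),('gLL','gLR'),('gML','gMR'),('rb+','rb-'),('rf+','rf-'),('ca','cd'),('cb','cc'),('ca','cb'),('hand+','hand-')]:
    d=D[b]-D[a]; print(a,b,np.linalg.norm(d),'yaw',np.degrees(np.arctan2(d[0],-d[1])))
print('mouth',P[:4].mean(0),'carton',P[14:18].mean(0))
E
```

```text
m++ [0.5509 0.4493 0.2161] 0.0025
m+- [0.5783 0.3159 0.2137] 0.0017
m-- [0.5427 0.3083 0.1939] 0.0012
m-+ [0.517  0.44   0.1947] 0.0004
gUL [0.5636 0.4619 0.2398] 0.0028
gLL [0.4644 0.4414 0.154 ] 0.0032
gUR [0.5927 0.3107 0.2365] 0.0026
gLR [0.4936 0.2877 0.151 ] 0.0019
gML [0.5131 0.4525 0.1969] 0.0003
gMR [0.5447 0.2989 0.1967] 0.0001
rb- [0.7174 0.3008 0.2424] 0.0011
rb+ [0.6737 0.5147 0.2429] 0.0024
rf- [0.6186 0.2823 0.2449] 0.0053
rf+ [0.5733 0.494  0.2445] 0.0056
ca [0.5955 0.1024 0.1336] 0.0013
cb [0.5564 0.1058 0.1319] 0.001
cc [ 0.5409 -0.0118  0.1337] 0.0029
cd [ 0.5817 -0.0173  0.1324] 0.0049
hand- [0.4916 0.3314 0.1685] 0.0091
hand+ [0.4839 0.3945 0.1748] 0.0045
m++ m+- 0.13621425877012625 yaw 11.600669545612025
m-+ m-- 0.13415255982977584 yaw 11.030053729565559
gUL gUR 0.15393597771949766 yaw 10.883216907688837
gLL gLR 0.15643100576689414 yaw 10.743686113524483
gML gMR 0.15678256437045374 yaw 11.611328335717037
rb+ rb- 0.21829314528609123 yaw 11.56680301380883
rf+ rf- 0.21657272355524387 yaw 12.095450401857397
ca cd 0.12050440980913488 yaw -6.607251171493445
cb cc 0.11861619999592568 yaw -7.477861871064762
ca cb 0.03932806227919387 yaw -94.85290637866053
hand+ hand- 0.06387735753958662 yaw 6.99612330472219
mouth [0.5472 0.3784 0.2046] carton [0.5686 0.0448 0.1329]
```

```bash
cat >> h.py <<'E'
def plan(goal,azy=None,n=None):
    """rows (tool axes, cm, deg) from the present pose to goal; azy = wanted azimuth of tool y (tool down)"""
    s=r.read_state(); p=s['ee_pos']; q=R.from_quat(s['eef_rot']); y=q.as_matrix()[:,1]
    turn=0 if azy is None else -((azy-np.degrees(np.arctan2(y[1],y[0]))+180)%360-180)
    d=np.array(goal)-p
    n=n or int(np.ceil(max(np.linalg.norm(d)/.037,abs(turn)/6.5)))
    print('n',n,'turn',turn)
    for i in range(n):
        print(*np.round(q.inv().apply(d/n)*100,2),round(turn/n,2),sep=', ',end=',\n')
        q=q*R.from_euler('z',turn/n,degrees=True)
E
python3 -c "
from h import *
plan([.5686,.0448,.20],-7)"
```

```text
n 20 turn -61.465968194558116
2.73, -2.29, 0.11, -3.07,
2.85, -2.14, 0.11, -3.07,
2.96, -1.98, 0.11, -3.07,
3.06, -1.82, 0.11, -3.07,
3.15, -1.65, 0.11, -3.07,
3.24, -1.48, 0.11, -3.07,
3.31, -1.31, 0.11, -3.07,
3.38, -1.13, 0.11, -3.07,
3.43, -0.95, 0.11, -3.07,
3.48, -0.76, 0.11, -3.07,
3.51, -0.57, 0.11, -3.07,
3.54, -0.38, 0.11, -3.07,
3.55, -0.19, 0.11, -3.07,
3.56, -0.0, 0.11, -3.07,
3.55, 0.19, 0.11, -3.07,
3.54, 0.38, 0.11, -3.07,
3.51, 0.57, 0.11, -3.07,
3.48, 0.76, 0.11, -3.07,
3.43, 0.94, 0.11, -3.07,
3.38, 1.12, 0.11, -3.07,
```

arm_command(moves=[2.7,-2.3,0,-3,2.9,-2.1,0,-3,3,-2,0,-3,3.1,-1.8,0,-3,3.2,-1.7,0,-3,3.2,-1.5,0,-3,3.3,-1.3,0,-3,3.4,-1.1,0,-3,3.4,-1,0,-3,3.5,-0.8,0,-3,3.5,-0.6,0,-3,3.5,-0.4,0,-3], fingers=100, squeeze=12)

```text
time: 1.1
ee_pos: [0.4358, -0.2045, 0.2225]
eef_rot: [0.876, 0.482, -0.0, 0.0]
ft_force: [0.2, -0.5, 0.6]
width: 0.0871
grip_force: 0.0
```

```bash
python3 -c "
from h import *
print(r.read_state()['joint_positions'])
plan([.5686,.0448,.20],-7)"
```

```text
[ 0.78111809  0.04038209 -0.44490679  1.80647854  0.01832093  1.29883259
 -0.2324556 ]
n 8 turn -25.318225527480905
3.52, -0.26, 0.28, -3.16,
3.53, -0.07, 0.28, -3.16,
3.53, 0.13, 0.28, -3.16,
3.52, 0.32, 0.28, -3.16,
3.49, 0.51, 0.28, -3.16,
3.46, 0.71, 0.28, -3.16,
3.42, 0.9, 0.28, -3.16,
3.36, 1.08, 0.28, -3.16,
```

arm_command(moves=[3.5,-0.3,0.3,-3.2,3.5,-0.1,0.3,-3.2,3.5,0.1,0.3,-3.2,3.5,0.3,0.3,-3.2,3.5,0.5,0.3,-3.2,3.5,0.7,0.3,-3.2,3.4,0.9,0.3,-3,3.4,1.1,0.2,-3,0,0,0,0])

```text
time: 1.85
ee_pos: [0.568, 0.051, 0.1987]
eef_rot: [0.747, 0.665, 0.001, -0.002]
ft_force: [-0.3, 0.3, 0.5]
width: 0.0871
grip_force: 0.0
```

```bash
python3 - <<'E'
from h import *
print(r.read_state()['joint_positions'])
plan([.5686,.0448,.109],-7)
im=r.camera("side")[150:290,200:360]
cv2.imwrite("pics/s2.png",cv2.resize(im[:,:,::-1],None,fx=4,fy=4,interpolation=cv2.INTER_CUBIC))
E
```

```text
[ 0.40630461  0.29937877 -0.68656101  1.61394446  0.19110624  1.29759461
 -0.42575844]
n 3 turn 0.374066790260315
-0.22, 0.05, 2.99, 0.12,
-0.22, 0.05, 2.99, 0.12,
-0.22, 0.05, 2.99, 0.12,
```

View pics/s2.png

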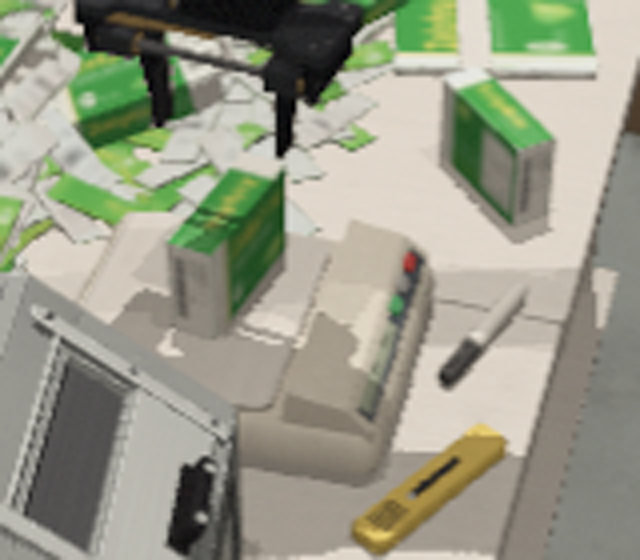

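The open fingers straddle the carton above it (tips near (160,120) and (285,150) in the crop), so I'm descending.

arm_command(moves=[-0.2,0,3,0.1,-0.2,0,3,0.1,-0.2,0,2.2,0,0,0,0.8,0,0,0,0,0])

```text
time: 2.32
ee_pos: [0.565, 0.0362, 0.1077]
eef_rot: [0.752, 0.659, -0.002, -0.001]
ft_force: [-0.4, 0.4, -0.4]
width: 0.0874
grip_force: 0.0
```

arm_command(moves=[0,0,0,0,0,0,0,0,0,0,0,0,0,0,0,0,0,0,0,0,0,0,0,0,0,0,0,0,0,0,0,0], fingers=0, squeeze=12)

```text
time: 2.98
ee_pos: [0.5665, 0.0374, 0.1096]
eef_rot: [0.752, 0.66, 0.0, 0.0]
ft_force: [0.5, -0.4, -1.0]
width: 0.0419
grip_force: 0.0
```

arm_command(moves=[0,0,0,0,0,0,0,0,0,0,0,0,0,0,0,0])

```text
time: 3.32
ee_pos: [0.5665, 0.0374, 0.1096]
eef_rot: [0.752, 0.66, 0.0, 0.0]
ft_force: [0.4, -0.4, 0.0]
width: 0.038
grip_force: 12.0
```

arm_command(moves=[0,0,-2,0,0,0,-3,0,0,0,-4,0,0,0,-4,0,0,0,-4,0,0,0,-4,0,0,0,-4,0,0,0,0,0])

```text
time: 3.98
ee_pos: [0.5682, 0.0382, 0.3676]
eef_rot: [0.752, 0.66, 0.004, 0.003]
ft_force: [1.5, 1.7, 0.8]
width: 0.0383
grip_force: 12.0
```

```bash
python3 -c "
from h import *
s=r.read_state();print(s['joint_positions'],s['width'],s['grip_force'],s['ft_force'])"
```

```text
[ 0.41549738  0.22977052 -0.68903329  1.33465498  0.14773389  1.61751401
 -0.38241111] 0.03829022785555869 11.999611398205161 [1.50649988 1.68352573 0.79535035]
```

arm_command(moves=[0,0,-4,0,0,0,-4,0,0,0,-4,0,0,0,-4,0,0,0,-4,0,0,0,-4,0,0,0,-4,0,0,0,-4,0,0,0,-4,0])

```text
time: 4.73
ee_pos: [0.5704, 0.0328, 0.5485]
eef_rot: [0.754, 0.657, -0.009, -0.008]
ft_force: [0.8, 0.7, -1.4]
width: 0.0384
grip_force: 12.0
```

```bash
python3 -c "
from h import *
s=r.read_state();print(s['joint_positions'],s['ee_pos'],R.from_quat(s['eef_rot']).as_matrix())"
```

```text
[-0.21704295  0.31055749  0.13291391  0.81040115 -0.04751441  2.04668201
 -0.24846594] [0.57041828 0.03277963 0.54853915] [[ 1.36782738e-01  9.90310907e-01 -2.39747953e-02]
 [ 9.90594130e-01 -1.36832316e-01 -4.32038596e-04]
 [-3.70837931e-03 -2.36901961e-02 -9.99712470e-01]]
```

arm_command(moves=[0,0,-4,0,0,0,-4,0,0,0,-4,0,0,0,-4,0,0,0,-4,0,0,0,-4,0])

```text
time: 5.23
ee_pos: [0.5308, 0.0302, 0.6418]
eef_rot: [0.752, 0.655, 0.058, 0.044]
ft_force: [0.9, 0.9, -1.2]
width: 0.0383
grip_force: 12.0
```

```bash
python3 -c "
from h import *
s=r.read_state();print(s['joint_positions'],s['ee_pos'],R.from_quat(s['eef_rot']).as_matrix())"
```

```text
[-0.52783088  0.19429873  0.5448916   0.76887568 -0.1250457   2.0578609
 -0.20298236] [0.53082436 0.03024709 0.64178028] [[ 0.13506404  0.98037714  0.14359097]
 [ 0.9903947  -0.13790759  0.00999185]
 [ 0.02959806  0.1408622  -0.98958668]]
```

arm_command(moves=[3,0,0,0,3.5,0,0,0,3.5,0,0,0,0,1,-4,0,0,1,-4,0,0,1,-4,0,0,1,-4,0])

```text
time: 5.82
ee_pos: [0.5301, 0.1119, 0.7021]
eef_rot: [0.747, 0.65, 0.118, 0.077]
ft_force: [0.3, -0.6, 0.2]
width: 0.038
grip_force: 12.0
```

```bash
cat >> h.py <<'E'
def st():
    s=r.read_state(); z=R.from_quat(s['eef_rot']).as_matrix()
    b=R.from_euler('z',11.4,degrees=True).as_matrix()
    print('t',s['time'],'q',s['joint_positions'].round(3),'p',s['ee_pos'].round(4),'w',s['width'],s['grip_force'])
    print('tool axes in box frame (columns)\n',(b.T@z).round(3),'tilt',np.degrees(np.arccos(-z[2,2])),'az',np.degrees(np.arctan2(z[1,2],z[0,2])))
E
python3 -c "
from h import *
st()"
```

```text
t 5.8167 q [-0.705  0.215  0.616  0.619 -0.146  2.058 -0.343] p [0.5301 0.1119 0.7021] w 0.038006189106552554 11.99925740249455
tool axes in box frame (columns)
 [[ 0.32   0.906  0.278]
 [ 0.944 -0.329 -0.017]
 [ 0.076  0.268 -0.96 ]] tilt 16.16544733597395 az 7.8239255137929815
```

arm_command(moves=[2,1,-3.5,0,2,1,-3.5,0,0,1,-4,0,0,1,-4,0,0,1,-4,0,0,1,-4,0,0,1,-4,0])

```text
time: 6.4
ee_pos: [0.4779, 0.1134, 0.8031]
eef_rot: [0.731, 0.637, 0.211, 0.125]
ft_force: [-0.2, 0.4, -0.4]
width: 0.0384
grip_force: 12.0
```

```bash
python3 -c "
from h import *
st()"
```

```text
t 6.4 q [-1.034  0.126  0.933  0.507 -0.143  2.058 -0.366] p [0.4779 0.1134 0.8031] w 0.03842519836816242 12.00070551596582
tool axes in box frame (columns)
 [[ 0.292  0.831  0.474]
 [ 0.945 -0.327 -0.008]
 [ 0.149  0.45  -0.88 ]] tilt 28.32671956561002 az 10.483225142439423
```

arm_command(moves=[0,1,-4,-3,0,1,-4,-3,0,1,-4,-3,0,1,-4,-3,0,1,-4,-3,0,1,-4,-3])

```text
time: 6.9
ee_pos: [0.4258, 0.1313, 0.8746]
eef_rot: [0.581, 0.747, 0.263, 0.187]
ft_force: [-0.1, -0.9, -0.8]
width: 0.0384
grip_force: 12.0
```

```bash
python3 -c "
from h import *
st()"
```

```text
t 6.9 q [-1.518  0.067  1.339  0.407 -0.135  2.058 -0.057] p [0.4258 0.1313 0.8746] w 0.038353149782908984 11.998689500615
tool axes in box frame (columns)
 [[-0.059  0.792  0.608]
 [ 0.998  0.031  0.056]
 [ 0.025  0.61  -0.792]] tilt 37.61513973298047 az 16.685250280868416
```

arm_command(moves=[-3,0.5,-2,0,-3,0.5,-2,0,-3,0.5,-2,0])

```text
time: 7.15
ee_pos: [0.4269, 0.0345, 0.8903]
eef_rot: [0.58, 0.739, 0.278, 0.201]
ft_force: [0.7, -0.2, -1.0]
width: 0.0383
grip_force: 12.0
```

```bash
python3 -c "
from h import *
st()"
```

```text
t 7.15 q [-1.372 -0.007  1.34   0.394 -0.175  2.058  0.073] p [0.4269 0.0345 0.8903] w 0.03830568872031224 12.000727951526642
tool axes in box frame (columns)
 [[-0.051  0.765  0.643]
 [ 0.998  0.022  0.053]
 [ 0.026  0.644 -0.764]] tilt 40.14274349196864 az 16.109293927207677
```

```bash
cat >> h.py <<'E'
M=np.array([.547,.378,.205])
def ins(d,off=.0075,L=.0586):
    A=R.from_quat(r.read_state()['eef_rot']).as_matrix()
    return M-off*A[:,0]-(L-d)*A[:,2]
E
python3 -c "
from h import *
g=ins(-.05);print(g);plan(g,n=20)"|head -4
```

```text
[0.4815911  0.3513091  0.28782199]
n 20 turn 0
1.39, -1.46, 2.76, 0.0,
1.39, -1.46, 2.76, 0.0,
```

arm_command(moves=[1.4,-1.5,2.8,0.3,1.4,-1.5,2.8,0.3,1.4,-1.5,2.8,0.3,1.4,-1.5,2.8,0.3,1.4,-1.5,2.8,0,1.4,-1.5,2.8,0,1.4,-1.5,2.8,0,1.4,-1.5,2.8,0,1.4,-1.5,2.8,0,1.4,-1.5,2.8,0])

```text
time: 7.98
ee_pos: [0.457, 0.1493, 0.6458]
eef_rot: [0.602, 0.732, 0.276, 0.162]
ft_force: [0.8, -0.0, -0.4]
width: 0.0381
grip_force: 12.0
```

```bash
python3 -c "
from h import *
st()
g=ins(-.05);print(g);plan(g)"|head -8
```

```text
t 7.9833 q [-1.094 -0.444  0.312  1.418  0.381  1.526 -0.469] p [0.457  0.1493 0.6458] w 0.03809763694676245 12.004356561228633
tool axes in box frame (columns)
 [[-0.027  0.8    0.6  ]
 [ 0.995 -0.035  0.092]
 [ 0.094  0.6   -0.795]] tilt 37.373919561738624 az 20.096306778987774
[0.48676614 0.34807305 0.2905948 ]
n 12 turn 0
1.27, -1.37, 2.84, 0.0,
```

arm_command(moves=[0,0,0,0,0,0,0,0])

```text
time: 8.15
ee_pos: [0.4571, 0.1496, 0.6454]
eef_rot: [0.601, 0.733, 0.274, 0.162]
ft_force: [0.1, -1.3, -0.3]
width: 0.0382
grip_force: 12.0
```

```bash
python3 -c "
from h import *
st()"
```

```text
t 8.15 q [-1.095 -0.441  0.313  1.416  0.381  1.529 -0.467] p [0.4571 0.1496 0.6454] w 0.03816490033065907 11.99952956289053
tool axes in box frame (columns)
 [[-0.028  0.802  0.597]
 [ 0.995 -0.032  0.09 ]
 [ 0.091  0.597 -0.797]] tilt 37.159683502642785 az 19.97054163363207
```

arm_command(moves=[1,-1.1,2.3,0,1,-1.1,2.3,0,1,-1.1,2.3,0,1,-1.1,2.3,0,1,-1.1,2.3,0])

```text
time: 8.57
ee_pos: [0.469, 0.2152, 0.5286]
eef_rot: [0.602, 0.731, 0.277, 0.163]
ft_force: [0.6, 1.1, 0.1]
width: 0.0378
grip_force: 12.0
```

```bash
python3 -c "
from h import *
st()
g=ins(-.05);print(g);plan(g)"|head -8
```

```text
t 8.5667 q [-1.076 -0.445  0.257  1.696  0.399  1.285 -0.611] p [0.469  0.2152 0.5286] w 0.03780288422760327 12.002587923780084
tool axes in box frame (columns)
 [[-0.027  0.799  0.601]
 [ 0.995 -0.036  0.092]
 [ 0.095  0.601 -0.794]] tilt 37.45869680349298 az 20.092709263926672
[0.48664338 0.34803304 0.29049426]
n 8 turn 0
1.28, -1.41, 2.84, 0.0,
```

arm_command(moves=[1.2,-1.3,2.6,-1.1,1.2,-1.3,2.6,-1.1,1.2,-1.3,2.6,0,1.2,-1.3,2.6,0,1.2,-1.3,2.6,0,1.2,-1.3,2.6,0,1.2,-1.3,2.6,0,1.2,-1.3,2.6,0,0,0,0,0])

```text
time: 9.32
ee_pos: [0.4806, 0.3365, 0.302]
eef_rot: [0.587, 0.745, 0.27, 0.168]
ft_force: [-0.2, -0.7, -2.0]
width: 0.038
grip_force: 12.0
```

```bash
python3 - <<'E'
from h import *
st()
g=ins(-.05);print(g);plan(g,n=1)
for n,(a,b,c,d) in dict(side=(170,330,120,290),top=(60,240,60,260)).items():
    im=r.camera(n); cv2.imwrite(f"pics/{n}3.png",im[:,:,::-1])
    cv2.imwrite(f"pics/{n}3c.png",cv2.resize(im[a:b,c:d,::-1],None,fx=3.4,fy=3.4,interpolation=cv2.INTER_CUBIC))
E
```

```text
t 9.3167 q [-1.087 -0.227  0.184  2.024  0.499  0.829 -0.904] p [0.4806 0.3365 0.302 ] w 0.0380128873345854 12.000486133620143
tool axes in box frame (columns)
 [[-0.06   0.801  0.596]
 [ 0.996  0.008  0.089]
 [ 0.066  0.599 -0.798]] tilt 37.049024310031356 az 19.847812860400765
[0.48737108 0.34855018 0.29118185]
n 1 turn 0
0.92, 0.09, 1.5, 0.0,
```

View pics/side3c.png

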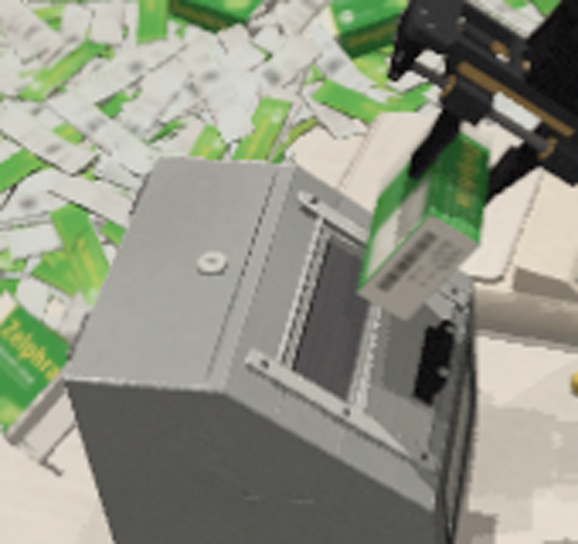

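The side view shows the carton tilted to match the face, just above the mouth. Its white +y end face has bottom corners at crop (360,292) and (405,320). I'll compare these with where the grasp should put them.

```bash
python3 - <<'E'
from h import *
s=r.read_state();A=R.from_quat(s['eef_rot']).as_matrix();p=s['ee_pos']
C=[p+A@[.0685,y,z] for z in(.0586,-.0234) for y in(.019,-.019)]+[p+A@[-.0535,y,-.0234] for y in(.019,-.019)]
print(((proj('side',C)-[120,170]+.5)*3.4-.5).round(0)); print(((proj('top',C)-[60,60]+.5)*3.4-.5).round(0))
E
```

```text
[[356. 288.]
 [406. 316.]
 [429. 208.]
 [480. 238.]
 [445.  97.]
 [490. 125.]]
[[133. 449.]
 [161. 508.]
 [ 98. 516.]
 [129. 579.]
 [341. 455.]
 [365. 520.]]
```

View pics/top3c.png

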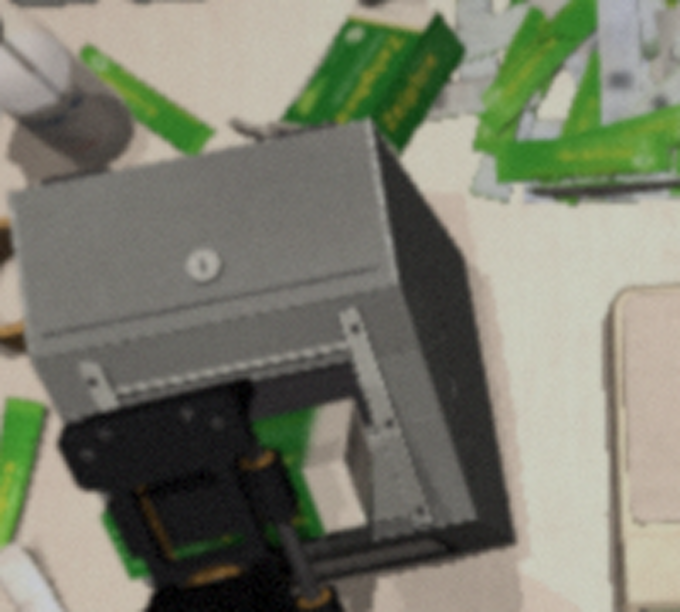

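The top view shows the carton's −y end at (339,460)–(365,522), which agrees with the prediction, so I'll approach.

arm_command(moves=[0.9,0.1,1.5,0,0,0,1,0,0,0,1,0,0,0,1,0,0,0,0,0])

```text
time: 9.83
ee_pos: [0.5056, 0.3529, 0.269]
eef_rot: [0.587, 0.744, 0.27, 0.168]
ft_force: [-1.9, -0.0, -1.6]
width: 0.0379
grip_force: 12.0
```

```bash
python3 -c "
from h import *
st()
for d in (-.02,.053): g=ins(d);print(g);plan(g,n=1)"
```

```text
t 9.8333 q [-1.079 -0.133  0.209  2.019  0.506  0.734 -0.918] p [0.5056 0.3529 0.269 ] w 0.0378964753666802 11.999937063083053
tool axes in box frame (columns)
 [[-0.058  0.8    0.597]
 [ 0.996  0.006  0.088]
 [ 0.067  0.6   -0.797]] tilt 37.13982981736099 az 19.822659872741674
[0.50425997 0.35467035 0.26715487]
n 1 turn 0
0.19, -0.19, 0.11, 0.0,
[0.54572305 0.3696165  0.20896186]
n 1 turn 0
0.19, -0.19, 7.41, 0.0,
```

arm_command(moves=[0.2,-0.2,0.4,0,0,0,0.6,0,0,0,0.6,0,0,0,0.6,0,0,0,0.6,0,0,0,0.6,0,0,0,0.4,0])

```text
time: 10.42
ee_pos: [0.5243, 0.3633, 0.2379]
eef_rot: [0.587, 0.745, 0.271, 0.168]
ft_force: [-2.3, -0.9, 0.2]
width: 0.0379
grip_force: 12.0
```

```bash
python3 -c "
from h import *
st(); print(r.read_state()['ft_force'])
g=ins(.053);print(g);plan(g,n=1)"
```

```text
t 10.4167 q [-1.069 -0.056  0.227  2.019  0.51   0.652 -0.929] p [0.5243 0.3633 0.2379] w 0.03788592508747996 12.00007641222328
tool axes in box frame (columns)
 [[-0.06   0.8    0.597]
 [ 0.996  0.007  0.09 ]
 [ 0.068  0.6   -0.797]] tilt 37.15830722854224 az 19.94663602559603
[-2.32366659 -0.86123539  0.17538774]
[0.54573501 0.36961227 0.20895673]
n 1 turn 0
-0.14, 0.04, 3.66, 0.0,
```

arm_command(moves=[0,0,0.6,0,0,0,0.6,0,0,0,0.6,0,0,0,0.6,0,0,0,0.5,0,0,0,0.4,0,0,0,0,0,0,0,0,0])

```text
time: 11.08
ee_pos: [0.5429, 0.37, 0.2122]
eef_rot: [0.587, 0.744, 0.271, 0.168]
ft_force: [-1.4, 0.3, -1.4]
width: 0.0382
grip_force: 12.0
```

```bash
python3 -c "
from h import *
st(); print(r.read_state()['ft_force'])
g=ins(.053);print(g);plan(g,n=1)
im=r.camera('side')[170:330,120:290,::-1]
cv2.imwrite('pics/s4.png',cv2.resize(im,None,fx=3.4,fy=3.4,interpolation=cv2.INTER_CUBIC))"
```

```text
t 11.0833 q [-1.057  0.014  0.245  2.01   0.508  0.583 -0.928] p [0.5429 0.37   0.2122] w 0.03821690527141574 11.999994182260707
tool axes in box frame (columns)
 [[-0.06   0.8    0.598]
 [ 0.996  0.007  0.09 ]
 [ 0.068  0.6   -0.797]] tilt 37.17592936616122 az 19.940193471266443
[-1.3891946   0.30729685 -1.39491306]
[0.54573296 0.369612   0.20895552]
n 1 turn 0
-0.13, 0.02, 0.41, 0.0,
```

View pics/s4.png

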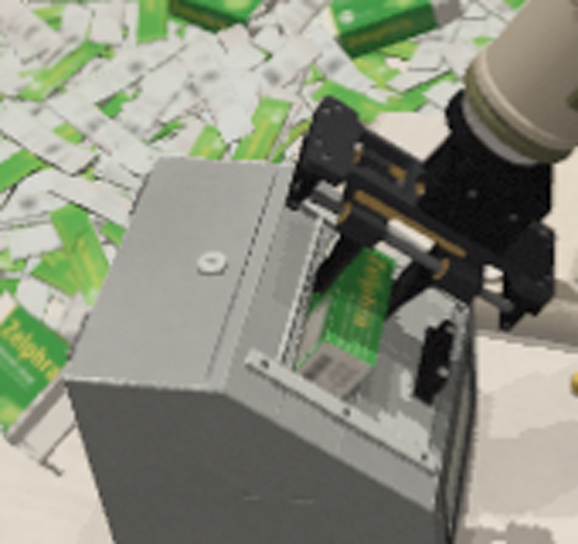

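The side view shows the carton through the mouth about 49 mm deep, with the fingers just above the face. I'll go slightly deeper, hold, then release.

arm_command(moves=[0,0,0.4,0,0,0,0,0,0,0,0,0,0,0,0,0])

```text
time: 11.47
ee_pos: [0.5451, 0.3711, 0.2094]
eef_rot: [0.587, 0.744, 0.271, 0.168]
ft_force: [-0.3, -0.8, -1.3]
width: 0.0381
grip_force: 12.0
```

arm_command(moves=[0,0,0,0,0,0,0,0,0,0,0,0,0,0,0,0], fingers=65)

```text
time: 11.8
ee_pos: [0.543, 0.3706, 0.2074]
eef_rot: [0.587, 0.745, 0.269, 0.167]
ft_force: [-19.4, -5.3, 1.0]
width: 0.0535
grip_force: 9.4
```

```bash
python3 -c "
from h import *
st(); print(r.read_state()['ft_force'])
im=r.camera('side')[170:330,120:290,::-1]
cv2.imwrite('pics/s5.png',cv2.resize(im,None,fx=3.4,fy=3.4,interpolation=cv2.INTER_CUBIC))"
```

```text
t 11.8 q [-1.056  0.022  0.245  2.012  0.506  0.577 -0.928] p [0.543  0.3706 0.2074] w 0.05349318714023913 9.36996374744922
tool axes in box frame (columns)
 [[-0.06   0.802  0.594]
 [ 0.996  0.008  0.089]
 [ 0.067  0.597 -0.799]] tilt 36.94829404589873 az 19.924217854431703
[-19.4424344   -5.31523064   1.01221425]
```

View pics/s5.png

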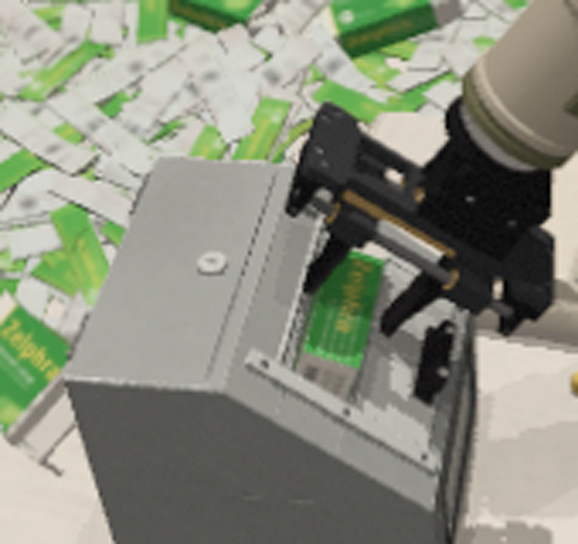

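The fingers have let go and the carton sits in the mouth, but the upper finger's tip is pressing on the face's upper rim (19 N). I'm backing straight out.

arm_command(moves=[0,0,-0.7,0,0,0,-1,0,0,0,-1.5,0,0,0,-1.5,0,0,0,-1.5,0,0,0,0,0])

```text
time: 12.35
ee_pos: [0.5098, 0.359, 0.263]
eef_rot: [0.586, 0.744, 0.274, 0.168]
ft_force: [0.3, 0.4, 0.4]
width: 0.0564
grip_force: 0.0
```

```bash
python3 -c "
from h import *
st(); print(r.read_state()['ft_force'])
im=r.camera('side')[170:330,120:290,::-1]
cv2.imwrite('pics/s6.png',cv2.resize(im,None,fx=3.4,fy=3.4,interpolation=cv2.INTER_CUBIC))"
```

```text
t 12.35 q [-1.079 -0.115  0.211  2.018  0.511  0.709 -0.928] p [0.5098 0.359  0.263 ] w 0.05643176387836854 0.0
tool axes in box frame (columns)
 [[-0.061  0.797  0.601]
 [ 0.996  0.005  0.094]
 [ 0.072  0.604 -0.794]] tilt 37.47758855698696 az 20.26297267478718
[0.34056586 0.3573769  0.41101213]
```

View pics/s6.png

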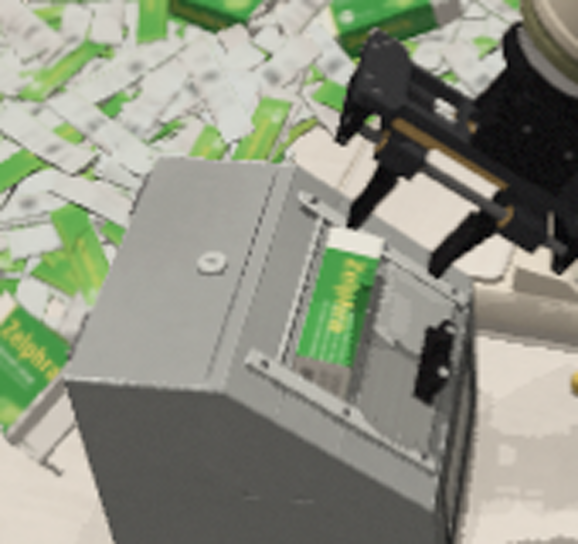

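The carton is free and held by the flap, with its top just proud of the face. I'll shut the fingers, then push it through along the tool axis.

arm_command(moves=[0,0,0,0,0,0,0,0,0,0,0,0,0,0,0,0,0,0,0,0,0,0,0,0,0,0,0,0,0,0,0,0], fingers=0)

```text
time: 13.07
ee_pos: [0.5099, 0.3582, 0.2587]
eef_rot: [0.587, 0.744, 0.271, 0.168]
ft_force: [0.8, 0.0, 0.8]
width: 0.0112
grip_force: 0.0
```

```bash
python3 -c "
from h import *
st()
plan(M,n=1)"
```

```text
t 13.0667 q [-1.078 -0.109  0.213  2.021  0.511  0.707 -0.928] p [0.5099 0.3582 0.2587] w 0.011189679477232256 0.0
tool axes in box frame (columns)
 [[-0.06   0.799  0.598]
 [ 0.996  0.007  0.09 ]
 [ 0.068  0.601 -0.797]] tilt 37.2005825673577 az 19.98038451379315
n 1 turn 0
0.6, -0.0, 6.79, 0.0,
```

arm_command(moves=[0.3,0,0.5,0,0.3,0,0.5,0,0,0,1,0,0,0,1,0,0,0,0.8,0,0,0,0.7,0,0,0,0.7,0,0,0,0.7,0])

```text
time: 13.73
ee_pos: [0.5424, 0.3762, 0.2114]
eef_rot: [0.587, 0.744, 0.271, 0.168]
ft_force: [-0.4, -0.2, -0.3]
width: 0.0004
grip_force: 0.0
```

```bash
python3 -c "
from h import *
st()
plan(M,n=1)"
```

```text
t 13.7333 q [-1.061  0.023  0.241  2.003  0.513  0.584 -0.941] p [0.5424 0.3762 0.2114] w 0.00037663809780129565 0.008283693132398184
tool axes in box frame (columns)
 [[-0.06   0.799  0.598]
 [ 0.996  0.007  0.09 ]
 [ 0.068  0.601 -0.797]] tilt 37.19431444368297 az 19.96154855740361
n 1 turn 0
0.01, 0.0, 0.81, 0.0,
```

arm_command(moves=[0,0,0.6,0,0,0,0.6,0,0,0,0.6,0,0,0,0.6,0,0,0,0.6,0,0,0,0.6,0,0,0,0.3,0,0,0,0,0])

```text
time: 14.4
ee_pos: [0.5641, 0.3841, 0.1802]
eef_rot: [0.587, 0.745, 0.271, 0.168]
ft_force: [-0.7, 0.2, -0.7]
width: 0.0006
grip_force: 0.4
```

```bash
python3 -c "
from h import *
st()
plan(M,n=1)"
```

```text
t 14.4 q [-1.045  0.11   0.256  1.987  0.507  0.507 -0.94 ] p [0.5641 0.3841 0.1802] w 0.0006046044399071565 0.4065768809232395
tool axes in box frame (columns)
 [[-0.06   0.8    0.597]
 [ 0.996  0.007  0.09 ]
 [ 0.067  0.6   -0.797]] tilt 37.148345529131504 az 19.932539951741205
n 1 turn 0
0.02, 0.05, -3.07, 0.0,
```

arm_command(moves=[0,0,0.4,0,0,0,0,0,0,0,-1,0,0,0,-2,0,0,0,-2,0,0,0,-3,0,0,0,-3,0,0,0,-3,0,0,0,-2,0,0,0,0,0])

```text
time: 15.23
ee_pos: [0.4744, 0.3528, 0.311]
eef_rot: [0.586, 0.744, 0.275, 0.167]
ft_force: [-0.5, 0.3, 0.8]
width: 0.0001
grip_force: 0.0
```

```bash
python3 - <<'E'
from h import *
st()
old=cv2.imread('pics/side0.png'); im=r.camera('side')[:,:,::-1]; cv2.imwrite('pics/side7.png',im)
b=R.from_euler('z',11.4,degrees=True).as_matrix()
Q=[M+b@np.array([.766*u,y,.643*u]) for u,y in((-.02,-.062),(-.02,.062),(.02,.062),(.02,-.062))]
m=np.zeros(im.shape[:2],np.uint8); cv2.fillPoly(m,[proj('side',Q).round().astype(int)],255)
for n,i in(('old',old),('new',im)):
    h=cv2.cvtColor(i,cv2.COLOR_BGR2HSV); g=cv2.inRange(h,(35,80,40),(90,255,255))
    print(n,cv2.mean(i,m)[:3],'green px',cv2.countNonZero(g&m),'of',cv2.countNonZero(m))
E
```

```text
t 15.2333 q [-1.107 -0.22   0.169  2.004  0.511  0.845 -0.939] p [0.4744 0.3528 0.311 ] w 0.00010678395231623731 0.0
tool axes in box frame (columns)
 [[-0.062  0.796  0.602]
 [ 0.995  0.005  0.096]
 [ 0.073  0.605 -0.793]] tilt 37.554137870246066 az 20.422034665675657
old (83.36617647058823, 84.10882352941177, 86.2735294117647) green px 0 of 680
new (82.33529411764705, 83.09558823529412, 85.0764705882353) green px 0 of 680
```

Image statistics over the mouth match the original shut flap, with no green, so the carton is inside. Next I'll put the closed fingers below the shutter handle.

```bash
cat >> h.py <<'E'
b=R.from_euler('z',11.4,degrees=True).as_matrix()
SL=b@[.766,0,.643]; N=b@[-.643,0,.766]
def face(u,n): return M+SL*u+N*n
def where():
    p=r.read_state()['ee_pos']-M; print('slope %.4f normal %.4f y %.4f'%(p@SL,p@N,p@b[:,1]))
E
python3 - <<'E'
from h import *
where(); plan(face(-.115,.06),n=1); plan(face(-.115,.010),n=1)
A=R.from_quat(r.read_state()['eef_rot']).inv(); print('slope in tool',A.apply(SL))
E
```

```text
slope 0.0087 normal 0.1281 y -0.0107
n 1 turn 0
0.43, -12.01, 7.49, 0.0,
n 1 turn 0
-0.04, -11.76, 12.46, 0.0,
slope in tool [-8.15194068e-04  9.98831465e-01 -5.03987996e-02]
```

arm_command(moves=[0,-3,1,0,0.1,-3,1,0,0.1,-3,1.5,0,0.1,-3,2,0,0.1,0,2,0,0,0,2,0,0,0,1,0,0,0,1,0,0,0,0,0])

```text
time: 16.03
ee_pos: [0.4461, 0.3586, 0.1393]
eef_rot: [0.587, 0.745, 0.269, 0.168]
ft_force: [0.6, -0.8, 0.2]
width: 0.0005
grip_force: 0.0
```

```bash
python3 - <<'E'
from h import *
where(); st();plan(face(-.115,.010),n=1)
E
```

```text
slope -0.1210 normal 0.0157 y 0.0009
t 16.0333 q [-1.061 -0.054  0.078  2.248  0.782  0.54  -1.347] p [0.4461 0.3586 0.1393] w 0.00045505016557333735 0.0
tool axes in box frame (columns)
 [[-0.059  0.801  0.596]
 [ 0.996  0.008  0.087]
 [ 0.065  0.599 -0.798]] tilt 37.0287306105986 az 19.74966283004426
n 1 turn 0
-0.14, 0.62, 0.53, 0.0,
```

arm_command(moves=[0,0.3,0.5,0,0,0.6,-0.03,0,0,0.6,-0.03,0,0,0.6,-0.03,0,0,0.6,-0.03,0,0,0.6,-0.03,0,0,0.6,-0.03,0])

```text
time: 16.62
ee_pos: [0.4782, 0.367, 0.1631]
eef_rot: [0.587, 0.745, 0.271, 0.168]
ft_force: [-4.5, -1.3, -0.4]
width: 0.0008
grip_force: 1.8
```

```bash
python3 - <<'E'
from h import *
where(); st()
E
```

```text
slope -0.0803 normal 0.0127 y 0.0029
t 16.6167 q [-1.042 -0.03   0.114  2.168  0.695  0.546 -1.209] p [0.4782 0.367  0.1631] w 0.0008070206511906819 1.8420903012156487
tool axes in box frame (columns)
 [[-0.06   0.8    0.597]
 [ 0.996  0.007  0.09 ]
 [ 0.068  0.6   -0.797]] tilt 37.17581218898951 az 20.010563387608716
```

arm_command(moves=[0,0.6,0,0,0,0.6,0,0,0,0.6,-0.03,0,0,0.6,-0.03,0,0,0.6,-0.03,0,0,0.4,0,0,0,0.2,0,0,0,0,0,0])

```text
time: 17.28
ee_pos: [0.5065, 0.3728, 0.1857]
eef_rot: [0.587, 0.744, 0.272, 0.168]
ft_force: [-0.2, -0.2, -0.3]
width: 0.0005
grip_force: 0.0
```

```bash
cat > sh.py <<'E'
from h import *
where()
i0=cv2.imread('pics/side0.png'); im=r.camera('side')[:,:,::-1]
# fraction of mouth strip differing from the dark flap, by distance up the slope
g=cv2.cvtColor(np.ascontiguousarray(im),cv2.COLOR_BGR2GRAY); g0=cv2.cvtColor(i0,cv2.COLOR_BGR2GRAY)
for y in (.05,.06):
    for q in (g0,g): print(y,[int(q[tuple(proj('side',face(u,0)+b[:,1]*y)[0].round().astype(int)[::-1])]) for u in np.arange(-.04,.045,.005)])
E
python3 sh.py
```

```text
slope -0.0436 normal 0.0114 y 0.0029
0.05 [186, 184, 179, 164, 122, 83, 82, 82, 81, 81, 81, 80, 81, 146, 126, 194, 149]
0.05 [108, 139, 137, 137, 137, 187, 187, 187, 187, 185, 185, 183, 175, 147, 129, 195, 150]
0.06 [187, 183, 191, 154, 116, 82, 81, 83, 84, 82, 82, 82, 79, 155, 88, 181, 149]
0.06 [112, 139, 154, 152, 181, 185, 187, 187, 186, 186, 184, 183, 148, 157, 89, 182, 150]
```

The shutter plate now covers the mouth up to about u=+20 mm. I'll creep up to the end stop.

arm_command(moves=[0,0.3,0,0,0,0.3,0,0,0,0.1,0,0,0,0,0,0])

```text
time: 17.67
ee_pos: [0.5115, 0.3738, 0.1895]
eef_rot: [0.587, 0.744, 0.271, 0.168]
ft_force: [-2.7, -0.9, 0.2]
width: 0.001
grip_force: 0.8
```

```bash
python3 sh.py
```

```text
slope -0.0372 normal 0.0110 y 0.0029
0.05 [186, 184, 179, 164, 122, 83, 82, 82, 81, 81, 81, 80, 81, 146, 126, 194, 149]
0.05 [104, 90, 139, 136, 136, 138, 187, 186, 187, 186, 185, 186, 184, 188, 129, 196, 149]
0.06 [187, 183, 191, 154, 116, 82, 81, 83, 84, 82, 82, 82, 79, 155, 88, 181, 149]
0.06 [104, 100, 139, 137, 137, 153, 186, 186, 188, 186, 185, 185, 184, 194, 89, 181, 149]
```

arm_command(moves=[0,0.2,0,0,0,0.1,0,0,0,0,0,0])

```text
time: 17.97
ee_pos: [0.5138, 0.3743, 0.1912]
eef_rot: [0.587, 0.744, 0.271, 0.168]
ft_force: [-2.8, -1.7, -0.2]
width: 0.0001
grip_force: 1.1
```

```bash
python3 sh.py
```

```text
slope -0.0343 normal 0.0109 y 0.0029
0.05 [186, 184, 179, 164, 122, 83, 82, 82, 81, 81, 81, 80, 81, 146, 126, 194, 149]
0.05 [103, 103, 136, 138, 137, 136, 174, 186, 188, 187, 187, 188, 182, 185, 130, 196, 150]
0.06 [187, 183, 191, 154, 116, 82, 81, 83, 84, 82, 82, 82, 79, 155, 88, 181, 149]
0.06 [103, 105, 134, 139, 136, 153, 182, 184, 188, 187, 187, 188, 183, 184, 88, 182, 148]
```

arm_command(moves=[0,0.2,0,0,0,0.1,0,0,0,0,0,0])

```text
time: 18.27
ee_pos: [0.5149, 0.3745, 0.1918]
eef_rot: [0.587, 0.745, 0.27, 0.168]
ft_force: [-11.0, -3.3, -0.6]
width: 0.0004
grip_force: 4.4
```

arm_command(moves=[0,0.2,0,0,0,0.1,0,0,0,0,0,0])

```text
time: 18.52
ee_pos: [0.5152, 0.3747, 0.1916]
eef_rot: [0.587, 0.746, 0.268, 0.167]
ft_force: [-21.8, -6.9, 0.0]
width: 0.0004
grip_force: 9.2
```

```bash
python3 sh.py
```

```text
slope -0.0330 normal 0.0102 y 0.0030
0.05 [186, 184, 179, 164, 122, 83, 82, 82, 81, 81, 81, 80, 81, 146, 126, 194, 149]
0.05 [104, 103, 118, 138, 137, 136, 137, 184, 187, 189, 186, 186, 185, 183, 144, 196, 149]
0.06 [187, 183, 191, 154, 116, 82, 81, 83, 84, 82, 82, 82, 79, 155, 88, 181, 149]
0.06 [104, 104, 119, 138, 137, 136, 152, 186, 184, 188, 185, 186, 184, 182, 129, 181, 149]
```

The finger stalled at about 22 N, so the shutter is at its end stop. I'm backing off.

arm_command(moves=[0,-0.6,0,0,0,-1,0,0,0,-1,-1,0,0,-1,-3,0,0,0,-4,0,0,0,-4,0,0,0,-4,0,0,0,0,0,0,0,0,0])

```text
time: 19.32
ee_pos: [0.3994, 0.3374, 0.304]
eef_rot: [0.586, 0.744, 0.274, 0.167]
ft_force: [0.5, -1.0, -0.6]
width: 0.0004
grip_force: 0.0
```

```bash
python3 - <<'E'
exec(open('sh.py').read())
# black handle centroids, both views, before/after -> slope coordinate of handle
P=[]
for t in (0,1):
    c=[]
    for n in('top','side'):
        i=cv2.imread(f'pics/{n}0.png') if t==0 else np.ascontiguousarray(r.camera(n)[:,:,::-1])
        m=np.zeros(i.shape[:2],np.uint8)
        q=[face(u,.016)+b[:,1]*y for u,y in((-.095,-.045),(-.095,.045),(.015,.045),(.015,-.045))] if t else [face(u,.016)+b[:,1]*y for u,y in((-.095,-.045),(-.095,.045),(-.06,.045),(-.06,-.045))]
        cv2.fillPoly(m,[proj(n,q).round().astype(int)],255)
        k=cv2.inRange(cv2.cvtColor(i,cv2.COLOR_BGR2GRAY),0,50)&m; M_=cv2.moments(k,True); c.append([M_['m10']/M_['m00'],M_['m01']/M_['m00']]); print(n,M_['m00'])
    p,g_=tri([c[0]],[c[1]]); d=p[0]-M; print('handle slope %.4f normal %.4f y %.4f gap %.4f'%(d@SL,d@N,d@b[:,1],g_[0]))
E
```

```text
slope -0.0533 normal 0.1741 y -0.0106
0.05 [186, 184, 179, 164, 122, 83, 82, 82, 81, 81, 81, 80, 81, 146, 126, 194, 149]
0.05 [146, 144, 158, 186, 186, 184, 185, 185, 186, 188, 186, 185, 183, 183, 137, 195, 149]
0.06 [187, 183, 191, 154, 116, 82, 81, 83, 84, 82, 82, 82, 79, 155, 88, 181, 149]
0.06 [145, 146, 183, 187, 185, 185, 185, 184, 183, 188, 186, 186, 183, 182, 123, 181, 148]
top 376.0
side 149.0
handle slope -0.0783 normal 0.0105 y 0.0017 gap 0.0056
top 364.0
side 150.0
handle slope -0.0243 normal 0.0105 y 0.0014 gap 0.0110
```

```bash
python3 - <<'E'
from h import *
for n in('top','side'):
  for t in(0,1):
    i=cv2.imread(f'pics/{n}0.png') if t==0 else np.ascontiguousarray(r.camera(n)[:,:,::-1])
    if t: cv2.imwrite(f'pics/{n}9.png',i)
    u0=-.0783 if t==0 else -.0215
    q=[face(u0+u,.013)+b[:,1]*y for u,y in((-.022,-.045),(-.022,.045),(.022,.045),(.022,-.045))]
    m=np.zeros(i.shape[:2],np.uint8); cv2.fillPoly(m,[proj(n,q).round().astype(int)],255)
    k=cv2.inRange(cv2.cvtColor(i,cv2.COLOR_BGR2GRAY),0,55)&m
    N_,L,S,C=cv2.connectedComponentsWithStats(k); j=1+S[1:,4].argmax()
    px=np.argwhere(L==j)[:,::-1].astype(float); o,d=ray(n,px)
    P=o+d*(((face(0,.016)-o)@N)/(d@N))[:,None]; P=P-M; u=P@SL;y=P@b[:,1]
    print(n,t,'area',len(px),'u mean %.4f min %.4f max %.4f'%(u.mean(),u.min(),u.max()),'y',y.min().round(3),y.max().round(3),'box',S[j])
E
```

```text
top 0 area 472 u mean -0.0818 min -0.1006 max -0.0616 y -0.046 0.043 box [130 208  42  22 472]
top 1 area 338 u mean -0.0184 min -0.0341 max -0.0054 y -0.034 0.033 box [121 185  32  17 338]
side 0 area 149 u mean -0.0715 min -0.0826 max -0.0619 y -0.03 0.044 box [242 265  11  24 149]
side 1 area 153 u mean -0.0141 min -0.0258 max -0.0050 y -0.035 0.045 box [222 252  12  25 153]
```

```bash
python3 -c "
from bench import r
print(r.close_job())"
```

```text
the job is handed in; nothing more can be done
None
```

I posted the failed carton through the flap into the reject box, pushed the shutter up to its end stop over the mouth, and handed the job in at about 19.5 s of the 54 s; the hand-in call returned no verdict.

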